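# Shut the caddy door, then slide the drip grille out over the ledge's front edge

## Robot

A 6-joint arm with a two-finger parallel gripper is mounted at the origin on the work surface. World frame = base frame: x ahead of the robot, y to its left, z up, the work surface at z = 0. Lengths are in mm, angles in rad, forces in N, time in s.
With the tool pointing down it reaches from about 400 to 925 mm from the base axis. Payload 12.5 kg.
Tool frame: the origin (TCP) lies on the mounting face of the last link; the fingertips stand 190 mm ahead of it and the grasp point (between the pads) lies 171 mm ahead of it (env.grasp_offset is the distance from the TCP to the grasp point, in mm); z points along the fingers, y is the direction in which the jaws open and shut (so a half turn about z gives the same grasp; the last joint's range is limited). The gripper opens to 95 mm and grips with 3 to 60 N. Pads are 20 mm wide; open, the fingers measure 119 mm over their backs; the gripper's body (75 mm by 180 mm) begins 59 mm behind the grasp point.
Start: joints at [-1.311, 0.491, 1.559, -0, 1.092, -0.106], TCP at [223.579, -583.641, 404.761] pointing down, gripper open.
Joint ranges: [-3.1, 3.1], [-0.84, 2.19], [0.05, 2.79], [-1.13, 4.28], [0.06, 2.93], [-2.69, 2.69]. Speed limits (rad/s): [2.22, 2.22, 2.79, 3.14, 3.14, 3.14].

## Interface

Orientations are given as [roll, pitch, yaw] about the fixed x, y, z axes, in that order (R = Rz(yaw) Ry(pitch) Rx(roll)).
In Python, from cell import env, viewer gives the robot as it stands.
- The arm moves only by the tool play_rows, never from a script. Its argument "increments" is a list of rows, each an object of numbers: "dx", "dy", "dz": the shift along the tool's x, y, z in mm; "rx", "ry", "rz": the turn, a rotation vector about the tool's x, y, z in units of 6 degrees (1.0 is 6 degrees). A call has 1 to 8 rows; each row is the pose to reach, as a shift and turn from the pose measured when the call began, along the tool's axes at that moment; what a row does not reach only later rows make up. A row lasts 1/12 s, in which the tool goes at most 41.7 mm and 7.16 degrees, less where a joint would pass 70% of its speed; a pose out of reach is approached as far as the arm can. A call with a gripper value outside its range is refused whole. "fingers" is the opening, from 0 (shut) to 1 (fully open), set as the call begins (left out, the last holds). The fingers move at their own pace and stop on an object; the grip force is fixed at half the most. Time passes only in rows, so rows that repeat a pose let the fingers close. It gives the time, the measured TCP pose, the force and the opening at its end, in the units of the state.
- env.state(): the state, without advancing time (a new reading comes with each control period).
- viewer.read_camera(name): name is "scene" or "side" or "wrist"; returns a dict with "image" (480x640x3 uint8, red, green, blue), "fx", "fy", "cx", "cy" (pixels), "rvec" (rotation vector, rad) and "tvec" (3), from world to camera coordinates, as OpenCV has them. Camera axes: x right, y down, z forward; pixel columns grow to the right and rows downward; lengths in mm; the calibration is good to about 2 mm. A picture is of the moment at which its call begins. There is no depth.
- env.job_done(): hands the job in, once; it reports no verdict.
The state is a dict: "t": time; "joints": joint angles; "qvel": joint speeds; "tau": joint torques, N m; "eef_pos": TCP position; "tcp_rot": TCP orientation; "ft_force": force on the tool from outside, world axes, zero at the start; "moment": the same for the moment, N m; "opening": opening from 0.0 (shut) to 1.0 (fully open).
Only numpy, scipy, OpenCV 4.12 (cv2) and the standard library are available. Lean on these libraries where they do the work, as an engineer would, in place of code of your own. Each camera call takes 0.05 s, during which the arm holds its last target.

## Task

The clear sliding door of the coffee caddy has been left open across the front of the stone ledge: push it fully shut with a fingertip. Then slide the flat slotted steel grille towards the ledge's front edge, the one facing the robot, until a third of its length (40 mm) overhangs, square to the edge, so that the next person can get a hand under it. Touch things with the fingers only and just push: do not lift or tip the grille, and leave everything else where it stands.

Things in the scene. Friction and masses are not known exactly. Their poses are not given: they have to be found in the camera images.
- ledge: Fixed travertine slab, 250 (x) x 500 (y) x 40 mm high; place and yaw vary. Origin: centre of its underside. x points away from the robot, y along the slab to the robot's left; straight front edge at x = -125 mm, top at z = 40 mm. A fixed oak caddy stands on it at y +50 to +250, x -118 to +112 mm, up to 124 mm above the slab; the deck at y -250 to +50 mm is open and smooth.
- ledge_edge (a point): Point at the middle of the ledge's front top edge (40 mm above the counter); axes as the ledge's: -x points out over the edge towards the robot, y runs along the edge.
- door (a joint): Clear acrylic sliding door, opening in m: 0 = fully shut at its stop before the caddy; grows as it slides to ledge -y (right), at most 0.18; 0.12 to 0.175 at the start, across the grille's way. Upright panel along ledge y, its middle plane 15 mm behind the front edge, 5 mm thick, top 115 mm above the slab. About 1.2 N of friction; stays where left.
- door_pull (a point): Middle of the top end of the aluminium edge pull, an upright bar on the door's free right-hand (-y) edge: 16 mm (ledge x) x 12 mm (ledge y), reaching from the slab to this point 116 mm above it. Its outer face, to be pushed towards ledge +y, lies 6 mm to the -y side; with the door shut that face is at ledge y = +50 mm. Axes as the ledge's.
- grille: Loose slotted stainless drip-tray grille lying flat on the ledge's open deck, 120 (x) x 90 (y) x 6 mm thick, about 0.2 kg, straight vertical sides 6 mm high all round, slots too narrow for a finger. Origin: centre of its underside. Its long axis x is within 0.35 rad of the ledge's x at the start.
- grille_front (a point): Middle of the bottom of the grille's short end that faces the front edge (60 mm from its centre along its -x); axes as the grille's. The overhang is how far this point lies beyond ledge_edge along the ledge's -x.
- funnel: Stainless funnel, 88 mm across and 92 mm high, standing mouth down inside the caddy. Origin: centre of its underside. Bystander.
- bellows: Small dark silicone bellows, 58 mm across and 70 mm high, inside the caddy. Origin: centre of its underside. Bystander.
- grinder: Black plastic coffee grinder, 190 x 140 mm and 378 mm high, on the counter to the left of the ledge. Origin: centre of its underside. Bystander.
- saucer: White porcelain saucer, 140 mm across and 18 mm high, on the counter to the right of the ledge. Origin: centre of its underside. Bystander.
- scoop: Aluminium scoop on the counter in front of the ledge: cup 50 mm across and 34 mm high with a handle reaching 105 mm from the cup's centre along its x. Origin: centre of the cup's underside. Bystander.
Things that resemble listed ones, but are neither listed nor needed, are in the scene too. There is more than one size of the grille; the one meant has the size given above.

How it is judged:
By the outcome, as a careful person would: the job done as asked, in the order asked, and still so for the second after the job is handed in, with the robot touching nothing.
It also fails if it takes over 53 s, if anything falls off the work surface, if the arm or the gripper's body presses on something with over 40 N, if the wrist force passes 120 N, or if a joint passes its speed limit or range.

## Working session

There is one attempt and no reset: what is moved stays moved. The work goes in short steps, Python scripts to look and compute and a tool call to move; the robot and the scene stay as the last step left them, time stands still between calls to the robot, and variables do not carry over. Pictures are saved under pics/ and viewed, and the job is handed in when it is done.

Besides the shell and the picture viewer there is one more tool, called after ">>>" by a JSON object that holds its "method" and its "body", one argument or row to a line. play_rows: Moves the arm, as the interface text tells. Its arguments: {"type":"object","properties":{"increments":{"type":"array","items":{"type":"object","properties":{"dx":{"type":"number"},"dy":{"type":"number"},"dz":{"type":"number"},"rx":{"type":"number"},"ry":{"type":"number"},"rz":{"type":"number"}}}},"fingers":{"type":"number"}},"required":["increments"]}

```bash
ls; mkdir -p pics
python3 - <<'E'
from cell import env, viewer
import cv2
for n in ["scene","side","wrist"]:
    d=viewer.read_camera(n); cv2.imwrite(f"pics/{n}0.png",d["image"][:,:,::-1])
    print(n,d["fx"],d["fy"],d["cx"],d["cy"],d["rvec"],d["tvec"])
print(env.state(),env.grasp_offset)
E
```

```text
pics
scene 565.8007129770691 565.8007129770691 318.5939157375117 243.5088294820526 [ 2.23171525  1.32224814 -0.39659504] [-287.20376177 -334.33800571 1656.64064539]
side 512.2912840125383 512.2912840125383 321.09503735923823 233.55345373264555 [ 2.33394512 -0.08388856  0.02538216] [-586.65573689  152.76043371 1151.36257664]
wrist 340.51579188213367 340.51579188213367 321.1786450765185 240.85173694519025 [-2.37903611  1.63452166  0.24703566] [-624.77560501  -35.65405315  392.41485348]
{'t': 0.15, 'joints': array([-1.31060022e+00,  4.91395226e-01,  1.55931605e+00, -1.11074111e-05,
        1.09168040e+00, -1.05612533e-01]), 'qvel': array([ 7.28824656e-04, -2.01488483e-05, -2.81228545e-03,  1.29924129e-04,
        5.52790819e-04,  9.13698220e-04]), 'tau': array([ 1.34139798e-03, -6.12897062e+01, -2.58279669e+01,  6.92260405e-02,
        4.73074685e-02, -6.95925041e-05]), 'eef_pos': array([ 223.5721973 , -583.61809373,  404.30972615]), 'tcp_rot': array([-3.14079705e+00, -7.44321088e-05,  3.65813731e-01]), 'ft_force': array([-0.98375512, -0.05526854, -0.55139023]), 'moment': array([ 0.02488489, -0.00578035,  0.03879768]), 'opening': 0.9985582830185576} 171.3
```

View pics/scene0.png

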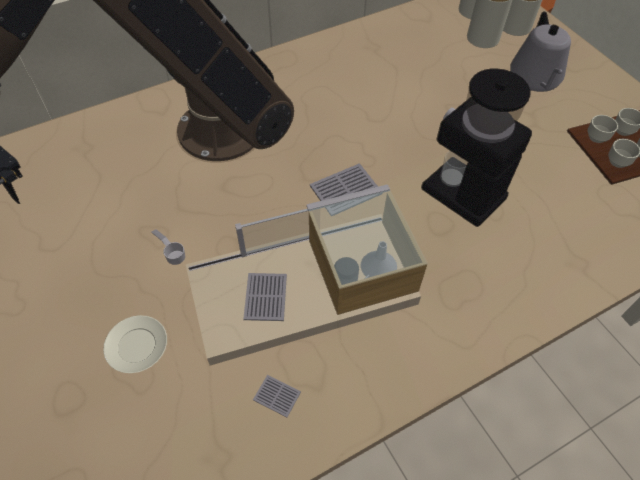

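View pics/side0.png

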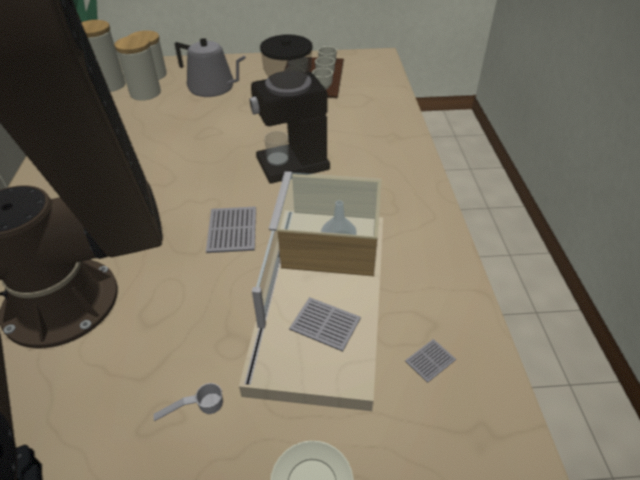

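View pics/wrist0.png

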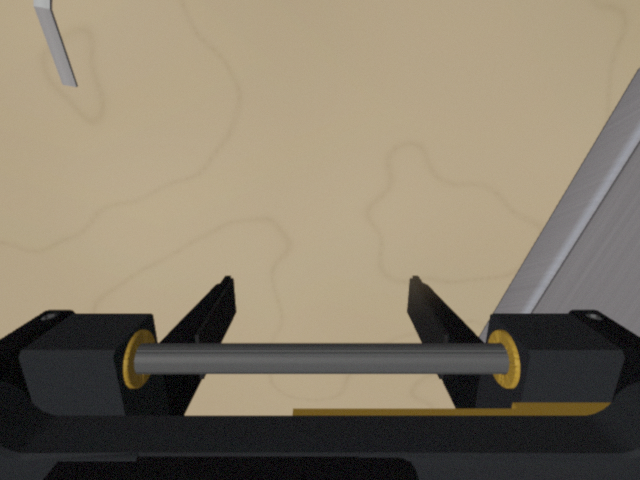

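Scene view: three grille-like things, at (265,297) on the deck, (344,187) on the counter in front of the ledge, and a small one at (277,396) behind it. Only the first lies on the ledge's open deck. I'll check its size in enlarged crops. The door's pull is at about (240,240) scene and (260,305) side.

Run:
```python
import cv2
a=cv2.imread("pics/scene0.png")[195:355,180:300];cv2.imwrite("pics/c1.png",cv2.resize(a,None,fx=3.75*1,fy=3.75,interpolation=cv2.INTER_CUBIC))
a=cv2.imread("pics/side0.png")[260:420,230:400];cv2.imwrite("pics/c2.png",cv2.resize(a,None,fx=3.75,fy=3.75,interpolation=cv2.INTER_CUBIC))
a=cv2.imread("pics/scene0.png")[170:330,290:450];cv2.imwrite("pics/c3.png",cv2.resize(a,None,fx=3.75*1,fy=3.75,interpolation=cv2.INTER_CUBIC))
```

```text
(no output)
```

View pics/c1.png

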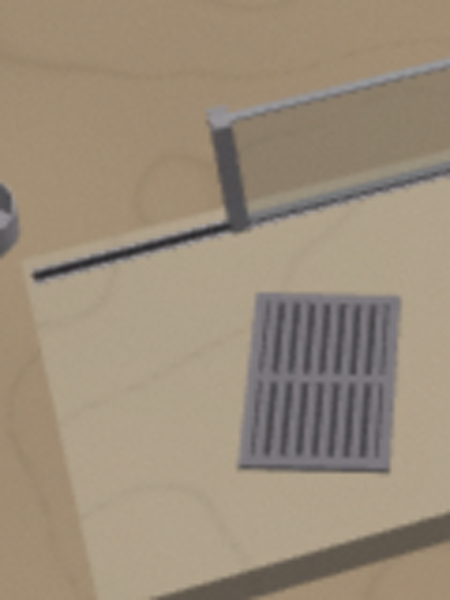

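View pics/c2.png

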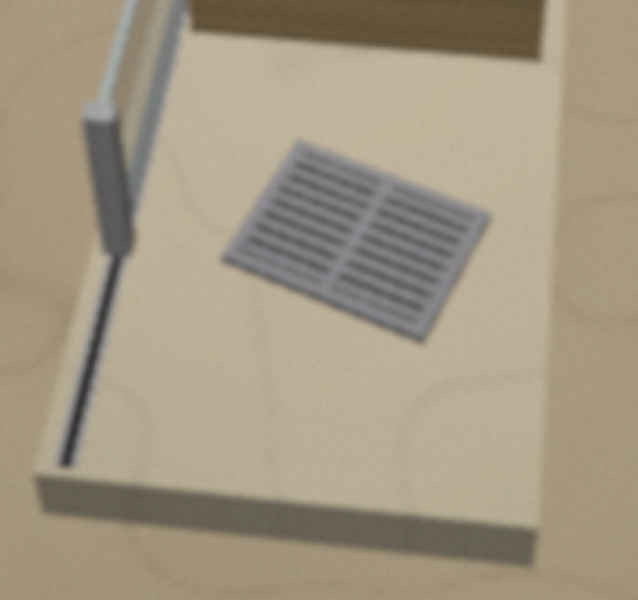

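View pics/c3.png

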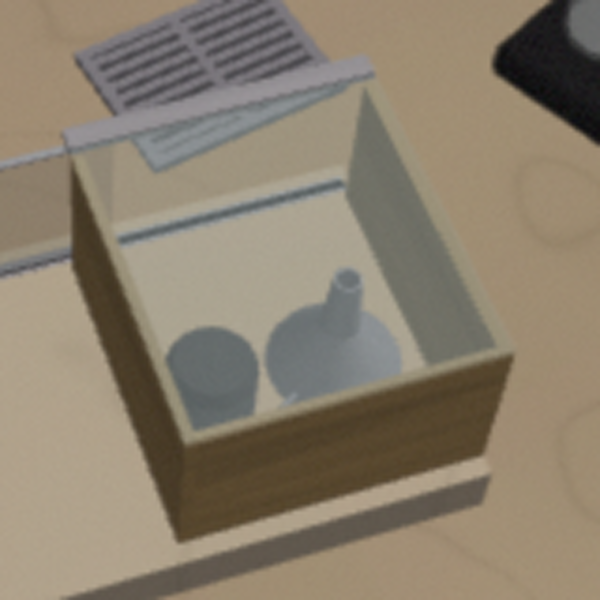

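```bash
cat > h.py <<'E'
import numpy as np, cv2
from cell import env, viewer
def ray(d,u,v):
    R=cv2.Rodrigues(np.array(d["rvec"],float))[0]; t=np.array(d["tvec"],float)
    c=-R.T@t; r=R.T@np.array([(u-d["cx"])/d["fx"],(v-d["cy"])/d["fy"],1]); return c,r
def onz(d,u,v,z):
    c,r=ray(d,u,v); return c+r*(z-c[2])/r[2]
def tri(l):
    A=np.zeros((3,3));b=np.zeros(3)
    for d,u,v in l:
        c,r=ray(d,u,v); r=r/np.linalg.norm(r); P=np.eye(3)-np.outer(r,r); A+=P;b+=P@c
    return np.linalg.solve(A,b)
def proj(d,p):
    return cv2.projectPoints(np.array(p,float).reshape(-1,1,3),np.array(d["rvec"],float),np.array(d["tvec"],float),np.array([[d["fx"],0,d["cx"]],[0,d["fy"],d["cy"]],[0,0,1]]),None)[0].reshape(-1,2)
def grille(d,box,z=46):
    x0,y0,x1,y1=box
    im=d["image"][y0:y1,x0:x1].astype(int)
    m=((im[:,:,0]-im[:,:,2])<14).astype(np.uint8)*255
    m=cv2.morphologyEx(m,cv2.MORPH_CLOSE,np.ones((5,5)))
    cs,_=cv2.findContours(m,cv2.RETR_EXTERNAL,cv2.CHAIN_APPROX_NONE)
    c=max(cs,key=cv2.contourArea)
    h=cv2.convexHull(c).reshape(-1,2)+[x0,y0]
    P=np.array([onz(d,u,v,z)[:2] for u,v in h],np.float32)
    r=cv2.minAreaRect(P); return r,cv2.boxPoints(r),h.min(0),h.max(0)
E
python3 - <<'E'
from h import *
s=viewer.read_camera("scene"); w=viewer.read_camera("side")
C1=lambda x,y:(s,180+x/3.75,195+y/3.75); C2=lambda x,y:(w,230+x/3.75,260+y/3.75)
np.set_printoptions(precision=1,suppress=True)
print("FR corner",onz(*C1(25,268),40),onz(*C2(37,475),40),tri([C1(25,268),C2(37,475)]))
print("BR side",onz(*C2(538,530),40))
print("slot end",onz(*C1(37,275),40),onz(*C2(66,464),40))
print("pull",onz(*C1(220,118),156),onz(*C2(99,108),156),tri([C1(220,118),C2(99,108)]))
print("pull base",onz(*C1(238,230),40),onz(*C2(118,253),40))
for d,b in((s,(235,265,300,330)),(w,(280,290,370,355)),(s,(245,368,310,420))):
    r,p,a,bb=grille(d,b); print(r,a,bb);print(p)
for c,z in((C1,46),(C2,46)):
    L=[(258,293),(400,297),(388,467),(240,463)] if c==C1 else [(224,256),(300,141),(490,214),(424,336)]
    q=np.array([onz(*c(*k),z)[:2] for k in L]);print(q,q.mean(0),np.linalg.norm(q-np.roll(q,1,0),axis=1))
q=[(290+75/3.75,170+60/3.75),(290+120/3.75,170+113/3.75)]
E
```

```text
FR corner [ 423.3 -263.4   40. ] [ 418.9 -264.7   40. ] [ 418.8 -262.4   34.6]
BR side [ 662.1 -311.8   40. ]
slot end [ 431.8 -258.7   40. ] [ 433.1 -259.7   40. ]
pull [ 457.9 -130.5  156. ] [ 457.5 -128.6  156. ] [ 458.1 -130.3  157.2]
pull base [ 461.5 -133.2   40. ] [ 456.9 -133.8   40. ]
((587.37939453125, -135.7194061279297), (89.57875061035156, 122.30504608154297), 59.705604553222656) [244 273] [286 320]
[[ 512.  -143.5]
 [ 617.6 -205.2]
 [ 662.8 -127.9]
 [ 557.2  -66.2]]
((586.7168579101562, -135.52682495117188), (91.77495574951172, 120.03877258300781), 59.7468147277832) [290 298] [359 350]
[[ 511.8 -144.9]
 [ 615.4 -205.4]
 [ 661.7 -126.1]
 [ 558.   -65.6]]
((808.0638427734375, -216.4041748046875), (79.56661224365234, 59.59674835205078), 34.30031967163086) [253 375] [299 416]
[[ 758.4 -214.2]
 [ 792.  -263.4]
 [ 857.7 -218.6]
 [ 824.1 -169.4]]
[[ 514.1 -142.9]
 [ 559.2  -66.2]
 [ 660.7 -126.1]
 [ 616.3 -202.1]] [ 587.6 -134.3] [118.1  88.9 117.9  88. ]
[[ 514.8 -144.4]
 [ 559.9  -68.1]
 [ 661.5 -127.2]
 [ 617.5 -202.6]] [ 588.4 -135.6] [118.1  88.7 117.5  87.3]
```

Run:
```python
import cv2
I=cv2.imread("pics/scene0.png");J=cv2.imread("pics/side0.png")
def c(im,x,y,w,h,n,f=8):
    a=im[y:y+h,x:x+w].astype(float); a=(a-a.min())/(a.max()-a.min())*255
    cv2.imwrite(n,cv2.resize(a,None,fx=f,fy=f,interpolation=cv2.INTER_CUBIC))
c(I,182,225,100,60,"pics/d1.png");c(I,195,325,60,40,"pics/d2.png");c(I,380,270,60,50,"pics/d3.png")
c(J,236,280,60,130,"pics/d4.png",4.5)
c(J,340,370,60,50,"pics/d5.png")
```

```text
[ WARN:0@0.056] global loadsave.cpp:1063 imwrite_ Unsupported depth image for selected encoder is fallbacked to CV_8U.
```

View pics/d1.png

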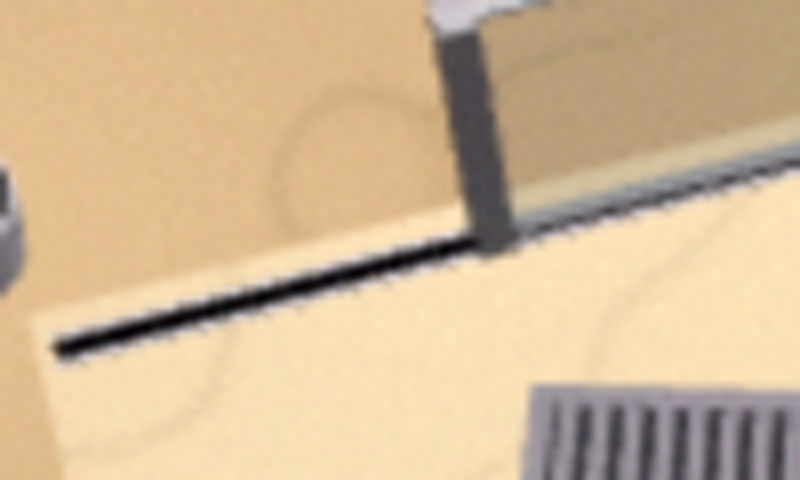

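View pics/d2.png

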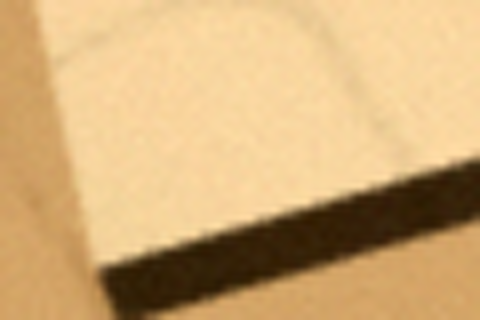

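View pics/d3.png

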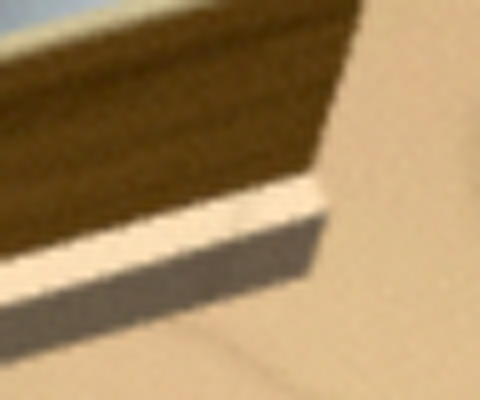

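View pics/d4.png

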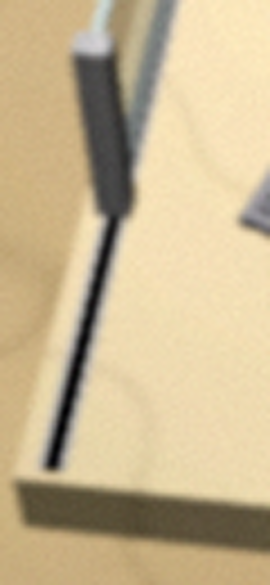

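View pics/d5.png

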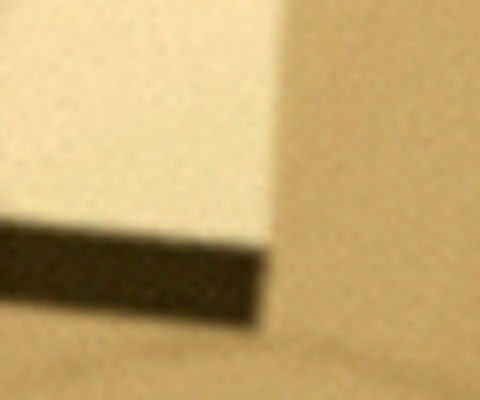

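Run:
```python
from h import *
from scipy.optimize import least_squares
s=viewer.read_camera("scene"); w=viewer.read_camera("side")
np.set_printoptions(precision=2,suppress=True)
obs=[(s,186.3,264.8,-125,-250),(s,207.5,358.5,125,-250),(s,421,296.5,125,250),(w,239.3,386.4,-125,-250),(w,373.5,400.9,125,-250)]
W=[];L=[]
for d,u,v,x,y in obs: W.append(onz(d,u-.4,v-.4,40)[:2]);L.append((x,y))
W=np.array(W);L=np.array(L)
def f(p):
    c,n=np.cos(p[2]),np.sin(p[2]);return (p[:2]+L@np.array([[c,n],[-n,c]])-W).ravel()
r=least_squares(f,[590,-43,-.196]);print(r.x,r.fun.reshape(-1,2))
c,n=np.cos(r.x[2]),np.sin(r.x[2]);R=np.array([[c,-n],[n,c]])
for nm,p in(("pull",(457.8,-130)),("grille",(587,-135.6)),("g1",(513.5,-144)),("g2",(558.5,-66.5))):print(nm,R.T@(np.array(p)-r.x[:2]))
for nm,p in(("edge",(-125,0)),):print(nm,r.x[:2]+R@p)
```

```text
[586.34 -41.37  -0.19] [[-0.66 -0.37]
 [ 0.51 -0.36]
 [ 0.6   1.2 ]
 [-0.69 -0.1 ]
 [ 0.24 -0.36]]
pull [-109.49 -111.31]
grille [ 18.45 -92.41]
g1 [ -52.15 -114.54]
g2 [-22.59 -29.93]
edge [463.59 -17.77]
```

```bash
cat >> h.py <<'E'
from scipy.spatial.transform import Rotation as Ro
LC=np.array([586.3,-41.4]); LY=-0.19
RL=np.array([[np.cos(LY),-np.sin(LY)],[np.sin(LY),np.cos(LY)]])
def loc(p): return RL.T@(np.array(p)[:2]-LC)
def go(x,y,tipz,yaw=0.0):
    "ledge-local x,y, tip height above slab, yaw rel ledge -> tool deltas"
    st=env.state(); R=Ro.from_euler('xyz',st['tcp_rot']); 
    p=np.r_[LC+RL@[x,y],40+tipz+190]
    T=Ro.from_euler('xyz',[np.pi,0,LY+yaw])
    print("t %.2f"%st['t'],"local",loc(st['eef_pos']).round(1),"tipz %.1f"%(st['eef_pos'][2]-230),"yaw %.3f"%(st['tcp_rot'][2]-LY),"F",st['ft_force'].round(1),"open %.2f"%st['opening'])
    print("d",R.inv().apply(p-st['eef_pos']).round(1),"r",np.degrees((R.inv()*T).as_rotvec()/6).round(2))
E
python3 -c "
from h import *
go(-110,-160,80)"
```

```text
t 0.35 local [-253.8 -601. ] tipz 174.6 yaw 0.556 F [ 0.9  0.2 -1.2] open 1.00
d [ 354.8 -298.7   94.7] r [-0.    0.    5.31]
```

>>> {"method": "play_rows", "body": {
  "fingers": 0,
  "increments": [
    {"dx": 25, "dy": -21, "dz": 0, "rz": 0.6},
    {"dx": 50, "dy": -42, "dz": 0, "rz": 1.3},
    {"dx": 75, "dy": -63, "dz": 0, "rz": 2.0},
    {"dx": 100, "dy": -84, "dz": 0, "rz": 2.7},
    {"dx": 125, "dy": -105, "dz": 0, "rz": 3.4},
    {"dx": 150, "dy": -126, "dz": 0, "rz": 4.1},
    {"dx": 175, "dy": -147, "dz": 0, "rz": 4.8},
    {"dx": 200, "dy": -168, "dz": 0, "rz": 5.3}
  ]
}}

```text
invalid input
```

```bash
python3 -c "
from h import *
go(-110,-160,80)"
```

```text
t 0.35 local [-253.8 -601. ] tipz 174.6 yaw 0.556 F [ 0.9  0.2 -1.2] open 1.00
d [ 354.8 -298.7   94.7] r [-0.    0.    5.31]
```

>>> {"method": "play_rows", "body": {
  "fingers": 0.0,
  "increments": [
    {"dx": 25, "dy": -21, "dz": 0, "rx": 0, "ry": 0, "rz": 0.6},
    {"dx": 50, "dy": -42, "dz": 0, "rx": 0, "ry": 0, "rz": 1.3},
    {"dx": 75, "dy": -63, "dz": 0, "rx": 0, "ry": 0, "rz": 2.0},
    {"dx": 100, "dy": -84, "dz": 0, "rx": 0, "ry": 0, "rz": 2.7},
    {"dx": 125, "dy": -105, "dz": 0, "rx": 0, "ry": 0, "rz": 3.4},
    {"dx": 150, "dy": -126, "dz": 0, "rx": 0, "ry": 0, "rz": 4.1},
    {"dx": 175, "dy": -147, "dz": 0, "rx": 0, "ry": 0, "rz": 4.8},
    {"dx": 200, "dy": -168, "dz": 0, "rx": 0, "ry": 0, "rz": 5.3}
  ]
}}

```text
t: 1.02
eef_pos: [350.7, -353.7, 404.8]
tcp_rot: [-3.142, -0.0, -0.193]
ft_force: [1.3, -0.1, -0.1]
opening: 0.499
```

```bash
python3 -c "
from h import *
go(-110,-160,80)"
```

```text
t 1.02 local [-172.4 -351.2] tipz 174.8 yaw -0.003 F [ 1.3 -0.1 -0.1] open 0.50
d [  61.7 -191.4   94.8] r [-0.   -0.   -0.03]
```

>>> {"method": "play_rows", "body": {
  "fingers": 0.0,
  "increments": [
    {"dx": 10, "dy": -32, "dz": 0, "rx": 0, "ry": 0, "rz": 0},
    {"dx": 21, "dy": -64, "dz": 10, "rx": 0, "ry": 0, "rz": 0},
    {"dx": 31, "dy": -96, "dz": 30, "rx": 0, "ry": 0, "rz": 0},
    {"dx": 41, "dy": -128, "dz": 50, "rx": 0, "ry": 0, "rz": 0},
    {"dx": 52, "dy": -160, "dz": 70, "rx": 0, "ry": 0, "rz": 0},
    {"dx": 62, "dy": -185, "dz": 90, "rx": 0, "ry": 0, "rz": 0},
    {"dx": 62, "dy": -191, "dz": 95, "rx": 0, "ry": 0, "rz": 0},
    {"dx": 62, "dy": -191, "dz": 95, "rx": 0, "ry": 0, "rz": 0}
  ]
}}

```text
t: 1.68
eef_pos: [448.6, -176.8, 308.6]
tcp_rot: [-3.141, 0.002, -0.19]
ft_force: [-0.3, 0.4, 0.1]
opening: 0.009
```

Run:
```python
from h import *
go(-110,-131,80)
a=viewer.read_camera("scene")["image"][150:310,150:350,::-1];b=viewer.read_camera("side")["image"][180:340,170:370,::-1]
cv2.imwrite("pics/e1.png",cv2.resize(np.hstack([a,b]),None,fx=2,fy=2,interpolation=cv2.INTER_CUBIC))
```

```text
t 1.68 local [-109.7 -159. ] tipz 78.6 yaw -0.000 F [-0.3  0.4  0.1] open 0.01
d [ -0.3 -28.   -1.4] r [-0.01  0.02 -0.  ]
```

View pics/e1.png

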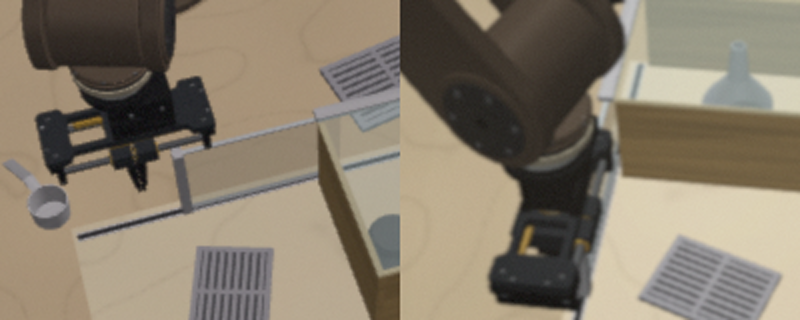

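Run:
```python
from h import *
d=viewer.read_camera("scene")
im=d["image"][190:270,160:280,::-1]
cv2.imwrite("pics/e2.png",cv2.resize(im,None,fx=6,fy=6,interpolation=cv2.INTER_CUBIC))
for u,v in((252.5,224),(181,241),(221,244)):
    c,r=ray(d,u,v)
    cl=loc(c);rl=RL.T@r[:2]
    for xl in(-110,-85,-72):
        t=(xl-cl[0])/rl[0]; print(xl,"y",cl[1]+t*rl[1],"z above slab",c[2]+t*r[2]-40)
```

```text
-110 y -80.10855479776323 z above slab 111.34549875331345
-85 y -83.39544230484164 z above slab 145.213616348325
-72 y -85.10462380852242 z above slab 162.82503749773093
-110 y -241.6481901843927 z above slab 114.74734983125882
-85 y -239.63391964818578 z above slab 148.50383073623618
-72 y -238.5864989693582 z above slab 166.0572008068243
-110 y -158.65450565592735 z above slab 66.03949348997048
-85 y -159.36379356546627 z above slab 101.39439353088824
-72 y -159.73262327842653 z above slab 119.7789415521654
```

View pics/e2.png

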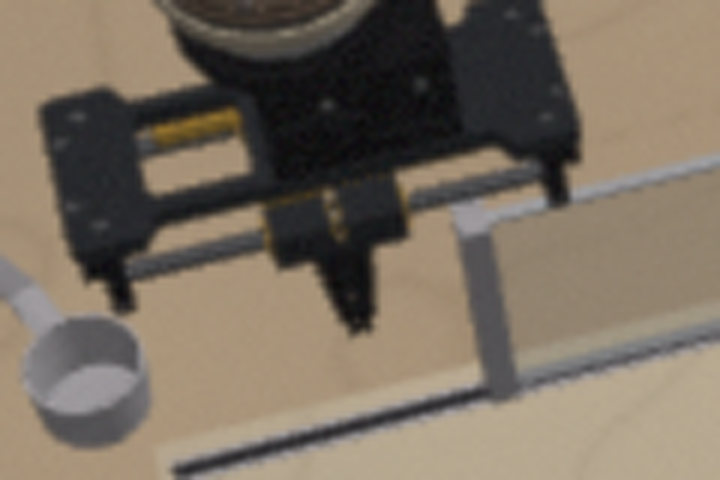

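>>> {"method": "play_rows", "body": {
  "fingers": 0.0,
  "increments": [
    {"dx": 0, "dy": 0, "dz": -8, "rx": 0, "ry": 0, "rz": 0},
    {"dx": 0, "dy": 0, "dz": -16, "rx": 0, "ry": 0, "rz": 0},
    {"dx": 0, "dy": -12, "dz": -16, "rx": 0, "ry": 0, "rz": 0},
    {"dx": 0, "dy": -22, "dz": -16, "rx": 0, "ry": 0, "rz": 0},
    {"dx": 0, "dy": -28, "dz": -16, "rx": 0, "ry": 0, "rz": 0},
    {"dx": 0, "dy": -34, "dz": -16, "rx": 0, "ry": 0, "rz": 0},
    {"dx": 0, "dy": -40, "dz": -16, "rx": 0, "ry": 0, "rz": 0},
    {"dx": 0, "dy": -48, "dz": -16, "rx": 0, "ry": 0, "rz": 0}
  ]
}}

```text
t: 2.5
eef_pos: [457.4, -131.4, 326.4]
tcp_rot: [3.141, -0.001, -0.194]
ft_force: [-0.9, -2.1, 1.1]
opening: 0.005
```

Run:
```python
from h import *
go(-110,30,95)
a=viewer.read_camera("scene")["image"][150:310,150:350,::-1];b=viewer.read_camera("side")["image"][180:340,170:370,::-1]
cv2.imwrite("pics/e3.png",cv2.resize(np.hstack([a,b]),None,fx=2,fy=2,interpolation=cv2.INTER_CUBIC))
```

```text
t 2.50 local [-109.5 -112.7] tipz 96.4 yaw -0.004 F [-0.9 -2.1  1.1] open 0.00
d [  -1.  -142.7    1.3] r [ 0.01 -0.01 -0.03]
```

View pics/e3.png

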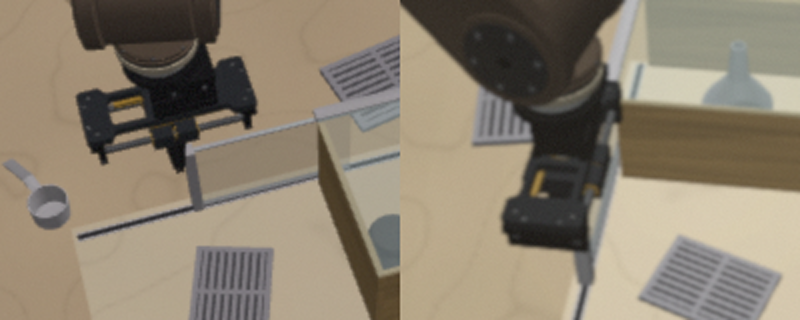

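The door is moving with the finger (2 N), so I'll keep pushing.

>>> {"method": "play_rows", "body": {
  "fingers": 0.0,
  "increments": [
    {"dx": 0, "dy": -12, "dz": 0, "rx": 0, "ry": 0, "rz": 0},
    {"dx": 0, "dy": -24, "dz": 0, "rx": 0, "ry": 0, "rz": 0},
    {"dx": 0, "dy": -36, "dz": 0, "rx": 0, "ry": 0, "rz": 0},
    {"dx": 0, "dy": -48, "dz": 0, "rx": 0, "ry": 0, "rz": 0},
    {"dx": 0, "dy": -60, "dz": 0, "rx": 0, "ry": 0, "rz": 0},
    {"dx": 0, "dy": -72, "dz": 0, "rx": 0, "ry": 0, "rz": 0},
    {"dx": 0, "dy": -84, "dz": 0, "rx": 0, "ry": 0, "rz": 0},
    {"dx": 0, "dy": -96, "dz": 0, "rx": 0, "ry": 0, "rz": 0}
  ]
}}

```text
t: 3.27
eef_pos: [476.0, -36.2, 326.3]
tcp_rot: [3.141, -0.0, -0.193]
ft_force: [-1.5, -1.2, 0.5]
opening: 0.003
```

Run:
```python
from h import *
go(-110,36,95)
```

```text
t 3.27 local [-109.3  -15.7] tipz 96.3 yaw -0.003 F [-1.5 -1.2  0.5] open 0.00
d [ -0.8 -51.7   1.2] r [ 0.   -0.   -0.03]
```

>>> {"method": "play_rows", "body": {
  "fingers": 0.0,
  "increments": [
    {"dx": 0, "dy": -10, "dz": 0, "rx": 0, "ry": 0, "rz": 0},
    {"dx": 0, "dy": -20, "dz": 0, "rx": 0, "ry": 0, "rz": 0},
    {"dx": 0, "dy": -28, "dz": 0, "rx": 0, "ry": 0, "rz": 0},
    {"dx": 0, "dy": -35, "dz": 0, "rx": 0, "ry": 0, "rz": 0},
    {"dx": 0, "dy": -40, "dz": 0, "rx": 0, "ry": 0, "rz": 0},
    {"dx": 0, "dy": -44, "dz": 0, "rx": 0, "ry": 0, "rz": 0},
    {"dx": 0, "dy": -47, "dz": 0, "rx": 0, "ry": 0, "rz": 0},
    {"dx": 0, "dy": -49, "dz": 0, "rx": 0, "ry": 0, "rz": 0}
  ]
}}

```text
t: 3.93
eef_pos: [485.4, 12.1, 326.2]
tcp_rot: [3.141, -0.0, -0.193]
ft_force: [-0.9, -0.7, 0.6]
opening: 0.007
```

Run:
```python
from h import *
go(-110,38,95)
a=viewer.read_camera("scene")["image"][150:310,200:400,::-1];b=viewer.read_camera("side")["image"][160:320,190:390,::-1]
cv2.imwrite("pics/e4.png",cv2.resize(np.hstack([a,b]),None,fx=2,fy=2,interpolation=cv2.INTER_CUBIC))
```

```text
t 3.93 local [-109.2   33.5] tipz 96.2 yaw -0.003 F [-0.9 -0.7  0.6] open 0.01
d [-0.8 -4.5  1.2] r [ 0.   -0.   -0.03]
```

View pics/e4.png

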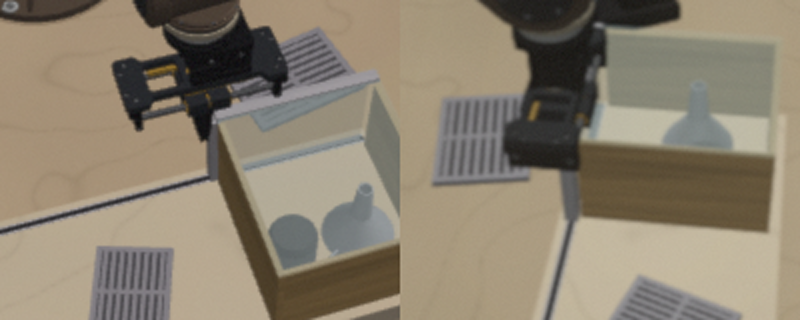

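>>> {"method": "play_rows", "body": {
  "fingers": 0.0,
  "increments": [
    {"dx": 0, "dy": -1, "dz": 0, "rx": 0, "ry": 0, "rz": 0},
    {"dx": 0, "dy": -2, "dz": 0, "rx": 0, "ry": 0, "rz": 0},
    {"dx": 0, "dy": -3, "dz": 0, "rx": 0, "ry": 0, "rz": 0},
    {"dx": 0, "dy": -4, "dz": 0, "rx": 0, "ry": 0, "rz": 0}
  ]
}}

```text
t: 4.37
eef_pos: [486.2, 15.9, 326.2]
tcp_rot: [3.141, -0.001, -0.193]
ft_force: [-0.2, -1.4, 0.4]
opening: 0.004
```

>>> {"method": "play_rows", "body": {
  "fingers": 0.0,
  "increments": [
    {"dx": 0, "dy": -1, "dz": 0, "rx": 0, "ry": 0, "rz": 0},
    {"dx": 0, "dy": -2, "dz": 0, "rx": 0, "ry": 0, "rz": 0}
  ]
}}

```text
t: 4.53
eef_pos: [486.6, 17.9, 326.2]
tcp_rot: [3.141, -0.001, -0.193]
ft_force: [-0.0, -1.3, 0.7]
opening: 0.006
```

>>> {"method": "play_rows", "body": {
  "fingers": 0.0,
  "increments": [
    {"dx": 0, "dy": -1, "dz": 0, "rx": 0, "ry": 0, "rz": 0},
    {"dx": 0, "dy": -2, "dz": 0, "rx": 0, "ry": 0, "rz": 0}
  ]
}}

```text
t: 4.7
eef_pos: [487.0, 19.9, 326.2]
tcp_rot: [3.141, -0.001, -0.193]
ft_force: [-1.0, -4.4, -0.6]
opening: 0.008
```

>>> {"method": "play_rows", "body": {
  "fingers": 0.0,
  "increments": [
    {"dx": 0, "dy": -1, "dz": 0, "rx": 0, "ry": 0, "rz": 0},
    {"dx": 0, "dy": -1.5, "dz": 0, "rx": 0, "ry": 0, "rz": 0}
  ]
}}

```text
t: 4.87
eef_pos: [487.2, 20.6, 326.2]
tcp_rot: [3.139, -0.0, -0.192]
ft_force: [-3.4, -20.1, 1.3]
opening: 0.007
```

>>> {"method": "play_rows", "body": {
  "fingers": 0.0,
  "increments": [
    {"dx": 0, "dy": 5, "dz": 0, "rx": 0, "ry": 0, "rz": 0},
    {"dx": 0, "dy": 25, "dz": 0, "rx": 0, "ry": 0, "rz": 0},
    {"dx": 0, "dy": 55, "dz": 0, "rx": 0, "ry": 0, "rz": 0},
    {"dx": 0, "dy": 85, "dz": 0, "rx": 0, "ry": 0, "rz": 0},
    {"dx": 10, "dy": 115, "dz": 0, "rx": 0, "ry": 0, "rz": 0},
    {"dx": 40, "dy": 130, "dz": 0, "rx": 0, "ry": 0, "rz": 0},
    {"dx": 70, "dy": 137, "dz": 0, "rx": 0, "ry": 0, "rz": 0},
    {"dx": 100, "dy": 137, "dz": 0, "rx": 0, "ry": 0, "rz": 0}
  ]
}}

```text
t: 5.53
eef_pos: [560.1, -135.0, 326.9]
tcp_rot: [3.139, -0.001, -0.194]
ft_force: [-0.0, -0.3, 0.1]
opening: 0.003
```

Run:
```python
from h import *
go(118,-95,20)
a=viewer.read_camera("scene")["image"][150:310,200:400,::-1];b=viewer.read_camera("side")["image"][160:320,190:390,::-1]
cv2.imwrite("pics/e5.png",cv2.resize(np.hstack([a,b]),None,fx=2,fy=2,interpolation=cv2.INTER_CUBIC))
```

```text
t 5.53 local [ -8.  -96.9] tipz 96.9 yaw -0.004 F [-0.  -0.3  0.1] open 0.00
d [125.9  -2.6  77. ] r [ 0.03 -0.01 -0.04]
```

View pics/e5.png

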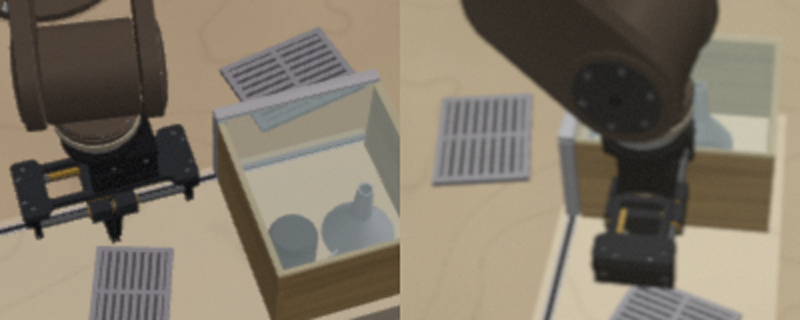

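The pull now sits flush against the caddy wall, and the force spike showed the stop. Next I'll go behind the grille with the fingers part open.

>>> {"method": "play_rows", "body": {
  "fingers": 0.35,
  "increments": [
    {"dx": 25, "dy": -1, "dz": 0, "rx": 0, "ry": 0, "rz": 0},
    {"dx": 55, "dy": -2, "dz": 0, "rx": 0, "ry": 0, "rz": 0},
    {"dx": 85, "dy": -3, "dz": 0, "rx": 0, "ry": 0, "rz": 0},
    {"dx": 115, "dy": -3, "dz": 0, "rx": 0, "ry": 0, "rz": 0},
    {"dx": 127, "dy": -3, "dz": 15, "rx": 0, "ry": 0, "rz": 0},
    {"dx": 127, "dy": -3, "dz": 40, "rx": 0, "ry": 0, "rz": 0},
    {"dx": 127, "dy": -3, "dz": 65, "rx": 0, "ry": 0, "rz": 0},
    {"dx": 127, "dy": -3, "dz": 75, "rx": 0, "ry": 0, "rz": 0}
  ]
}}

```text
t: 6.3
eef_pos: [686.7, -155.5, 248.2]
tcp_rot: [3.139, 0.002, -0.193]
ft_force: [-0.5, 0.1, -1.0]
opening: 0.349
```

Run:
```python
from h import *
go(118,-95,2)
a=viewer.read_camera("scene")["image"][200:360,190:390,::-1];b=viewer.read_camera("side")["image"][220:380,220:420,::-1]
cv2.imwrite("pics/e6.png",cv2.resize(np.hstack([a,b]),None,fx=2,fy=2,interpolation=cv2.INTER_CUBIC))
```

```text
t 6.30 local [120.2 -93.1] tipz 18.2 yaw -0.003 F [-0.5  0.1 -1. ] open 0.35
d [-2.1  1.9 16.2] r [ 0.02  0.02 -0.03]
```

View pics/e6.png

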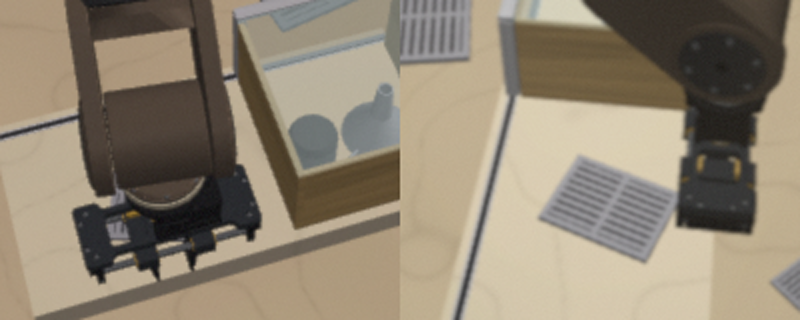

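>>> {"method": "play_rows", "body": {
  "fingers": 0.35,
  "increments": [
    {"dx": -1, "dy": 2, "dz": 6, "rx": 0, "ry": 0, "rz": 0},
    {"dx": -2, "dy": 2, "dz": 11, "rx": 0, "ry": 0, "rz": 0},
    {"dx": -2, "dy": 2, "dz": 14, "rx": 0, "ry": 0, "rz": 0},
    {"dx": -2, "dy": 2, "dz": 15.5, "rx": 0, "ry": 0, "rz": 0},
    {"dx": -2, "dy": 2, "dz": 15.5, "rx": 0, "ry": 0, "rz": 0}
  ]
}}

```text
t: 6.82
eef_pos: [684.7, -157.3, 234.6]
tcp_rot: [3.139, 0.0, -0.193]
ft_force: [-0.2, -0.7, -0.4]
opening: 0.352
```

Run:
```python
from h import *
go(95,-95,2)
```

```text
t 6.82 local [118.5 -95.2] tipz 4.6 yaw -0.003 F [-0.2 -0.7 -0.4] open 0.35
d [-23.5  -0.2   2.6] r [ 0.02  0.   -0.03]
```

>>> {"method": "play_rows", "body": {
  "fingers": 0.35,
  "increments": [
    {"dx": -4, "dy": 0, "dz": 2, "rx": 0, "ry": 0, "rz": 0},
    {"dx": -8, "dy": 0, "dz": 3, "rx": 0, "ry": 0, "rz": 0},
    {"dx": -12, "dy": 0, "dz": 3, "rx": 0, "ry": 0, "rz": 0}
  ]
}}

```text
t: 7.07
eef_pos: [672.4, -154.9, 231.6]
tcp_rot: [3.139, 0.001, -0.193]
ft_force: [-0.1, 0.3, -1.0]
opening: 0.349
```

Run:
```python
from h import *
go(95,-95,2)
a=viewer.read_camera("side")["image"][260:360,270:400,::-1]
cv2.imwrite("pics/e7.png",cv2.resize(a,None,fx=5,fy=5,interpolation=cv2.INTER_CUBIC))
```

```text
t 7.07 local [106.  -95.2] tipz 1.6 yaw -0.003 F [-0.1  0.3 -1. ] open 0.35
d [-11.   -0.2  -0.4] r [ 0.02  0.01 -0.03]
```

View pics/e7.png

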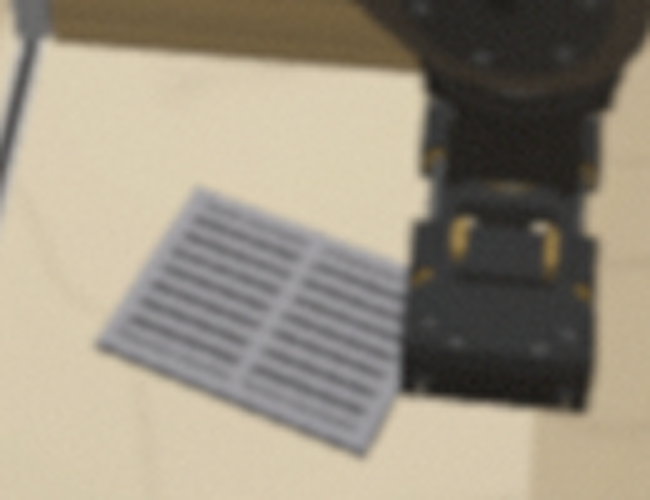

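>>> {"method": "play_rows", "body": {
  "fingers": 0.35,
  "increments": [
    {"dx": -5, "dy": 0, "dz": 0, "rx": 0, "ry": 0, "rz": 0},
    {"dx": -10, "dy": 0, "dz": 0, "rx": 0, "ry": 0, "rz": 0},
    {"dx": -15, "dy": 0, "dz": 0, "rx": 0, "ry": 0, "rz": 0},
    {"dx": -20, "dy": 0, "dz": 0, "rx": 0, "ry": 0, "rz": 0},
    {"dx": -25, "dy": 0, "dz": 0, "rx": 0, "ry": 0, "rz": 0},
    {"dx": -30, "dy": 0, "dz": 0, "rx": 0, "ry": 0, "rz": 0},
    {"dx": -35, "dy": 0, "dz": 0, "rx": 0, "ry": 0, "rz": 0},
    {"dx": -40, "dy": 0, "dz": 0, "rx": 0, "ry": 0, "rz": 0}
  ]
}}

```text
t: 7.78
eef_pos: [632.1, -147.0, 231.7]
tcp_rot: [3.139, 0.001, -0.193]
ft_force: [1.4, 0.2, 1.4]
opening: 0.35
```

Run:
```python
from h import *
go(95,-95,2)
a=viewer.read_camera("side")["image"][260:360,250:380,::-1]
cv2.imwrite("pics/e8.png",cv2.resize(a,None,fx=5,fy=5,interpolation=cv2.INTER_CUBIC))
```

```text
t 7.78 local [ 65. -95.] tipz 1.7 yaw -0.003 F [1.4 0.2 1.4] open 0.35
d [30.  -0.1 -0.3] r [ 0.02  0.01 -0.03]
```

View pics/e8.png

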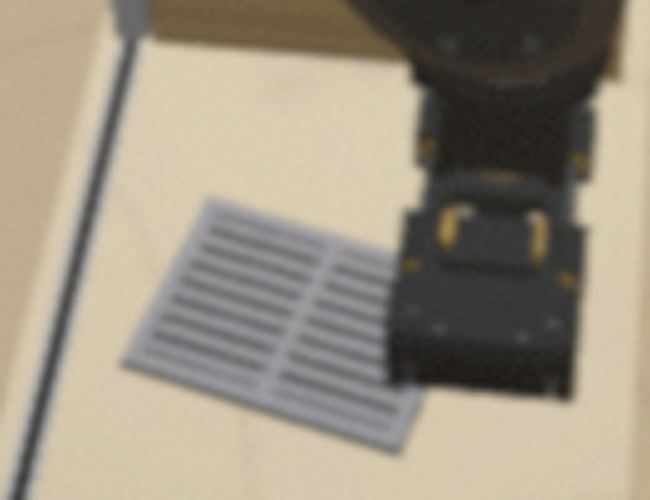

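```bash
cat >> h.py <<'E'
def fr(pl,pr,z=46):
    "front-left/right top corner pixels in side view -> local front mid, yaw rel ledge"
    d=viewer.read_camera("side")
    a=loc(onz(d,*pl,z));b=loc(onz(d,*pr,z)); m=(a+b)/2; e=a-b
    print("FL",a.round(1),"FR",b.round(1),"mid",m.round(1),"yaw %.3f"%np.arctan2(-e[0],e[1]),"len %.1f"%np.linalg.norm(e))
E
python3 - <<'E'
from h import *
fr((250+210/5,260+198/5),(250+122/5,260+361/5))
E
```

```text
FL [-58.2 -41. ] FR [ -79.9 -127.7] mid [-69.1 -84.3] yaw -0.245 len 89.4
```

>>> {"method": "play_rows", "body": {
  "fingers": 0.35,
  "increments": [
    {"dx": -4, "dy": -2, "dz": 0, "rx": 0, "ry": 0, "rz": 0},
    {"dx": -8, "dy": -4, "dz": 0, "rx": 0, "ry": 0, "rz": 0},
    {"dx": -12, "dy": -6, "dz": 0, "rx": 0, "ry": 0, "rz": 0},
    {"dx": -16, "dy": -8, "dz": 0, "rx": 0, "ry": 0, "rz": 0},
    {"dx": -20, "dy": -10, "dz": 0, "rx": 0, "ry": 0, "rz": 0},
    {"dx": -24, "dy": -12, "dz": 0, "rx": 0, "ry": 0, "rz": 0},
    {"dx": -28, "dy": -14, "dz": 0, "rx": 0, "ry": 0, "rz": 0},
    {"dx": -32, "dy": -16, "dz": 0, "rx": 0, "ry": 0, "rz": 0}
  ]
}}

```text
t: 8.55
eef_pos: [603.2, -124.8, 231.7]
tcp_rot: [3.139, 0.002, -0.193]
ft_force: [1.1, 0.3, -0.1]
opening: 0.347
```

Run:
```python
from h import *
go(95,-95,2)
a=viewer.read_camera("side")["image"][260:360,230:360,::-1]
cv2.imwrite("pics/e9.png",cv2.resize(a,None,fx=5,fy=5,interpolation=cv2.INTER_CUBIC))
```

```text
t 8.55 local [ 32.4 -78.7] tipz 1.7 yaw -0.003 F [ 1.1  0.3 -0.1] open 0.35
d [62.6 16.1 -0.4] r [ 0.02  0.02 -0.02]
```

View pics/e9.png

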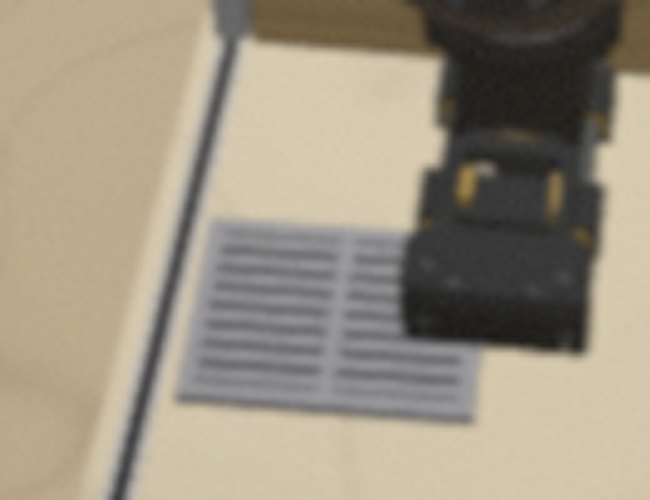

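Run:
```python
from h import *
fr((230+212/5-.4,260+218/5-.4),(230+177/5-.4,260+396/5-.4))
```

```text
FL [-98.7 -55.5] FR [ -95.6 -145.4] mid [ -97.2 -100.4] yaw 0.035 len 90.0
```

>>> {"method": "play_rows", "body": {
  "fingers": 0.5,
  "increments": [
    {"dx": 6, "dy": 0, "dz": 0, "rx": 0, "ry": 0, "rz": 0},
    {"dx": 12, "dy": 0, "dz": 0, "rx": 0, "ry": 0, "rz": -0.03},
    {"dx": 12, "dy": 6, "dz": 0, "rx": 0, "ry": 0, "rz": -0.03},
    {"dx": 12, "dy": 13, "dz": 0, "rx": 0, "ry": 0, "rz": -0.03},
    {"dx": 12, "dy": 20, "dz": 0, "rx": 0, "ry": 0, "rz": -0.03},
    {"dx": 12, "dy": 20, "dz": 0, "rx": 0, "ry": 0, "rz": -0.03}
  ]
}}

```text
t: 9.15
eef_pos: [610.7, -148.2, 231.6]
tcp_rot: [3.139, 0.003, -0.191]
ft_force: [0.7, 0.8, -0.5]
opening: 0.499
```

Run:
```python
from h import *
go(0,-99,1.7)
```

```text
t 9.15 local [  44.1 -100.3] tipz 1.6 yaw -0.001 F [ 0.7  0.8 -0.5] open 0.50
d [-44.1  -1.2   0. ] r [ 0.02  0.03 -0.01]
```

>>> {"method": "play_rows", "body": {
  "fingers": 0.5,
  "increments": [
    {"dx": -7, "dy": 0, "dz": 0, "rx": 0, "ry": 0, "rz": 0},
    {"dx": -14, "dy": 0, "dz": 0, "rx": 0, "ry": 0, "rz": 0},
    {"dx": -21, "dy": 0, "dz": 0, "rx": 0, "ry": 0, "rz": 0},
    {"dx": -28, "dy": 0, "dz": 0, "rx": 0, "ry": 0, "rz": 0},
    {"dx": -35, "dy": 0, "dz": 0, "rx": 0, "ry": 0, "rz": 0},
    {"dx": -42, "dy": 0, "dz": 0, "rx": 0, "ry": 0, "rz": 0},
    {"dx": -48, "dy": 0, "dz": 0, "rx": 0, "ry": 0, "rz": 0},
    {"dx": -54, "dy": 0, "dz": 0, "rx": 0, "ry": 0, "rz": 0}
  ]
}}

```text
t: 9.82
eef_pos: [557.1, -137.8, 231.9]
tcp_rot: [3.139, 0.003, -0.19]
ft_force: [0.7, -1.2, -0.6]
opening: 0.499
```

Run:
```python
from h import *
go(-35.4,-100,1.7)
a=viewer.read_camera("side")["image"][260:360,220:350,::-1]
cv2.imwrite("pics/f1.png",cv2.resize(a,None,fx=6,fy=6,interpolation=cv2.INTER_CUBIC))
```

```text
t 9.82 local [ -10.5 -100.2] tipz 1.9 yaw -0.000 F [ 0.7 -1.2 -0.6] open 0.50
d [-24.9  -0.1   0.3] r [ 0.02  0.03 -0.  ]
```

View pics/f1.png

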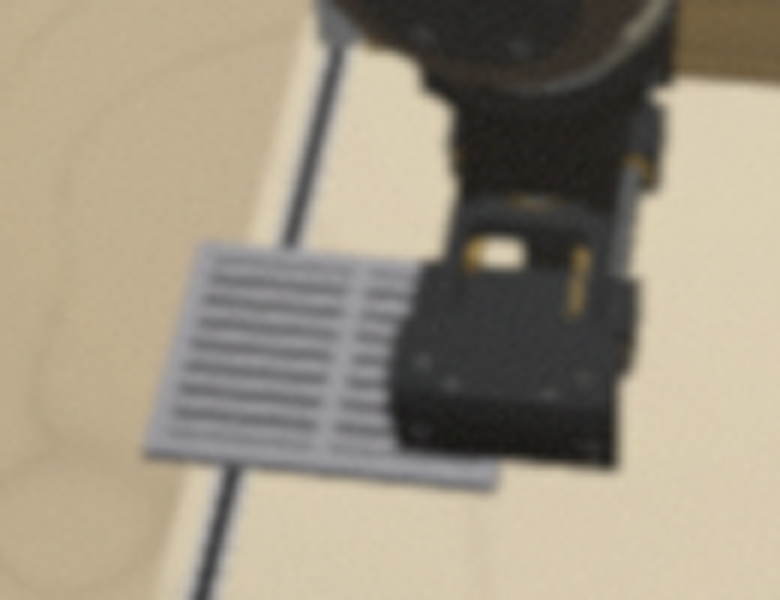

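Run:
```python
from h import *
fr((220+201/6-.4,260+240/6-.4),(220+147/6-.4,260+450/6-.4))
```

```text
FL [-140.7  -50.5] FR [-139.3 -140.4] mid [-140.   -95.5] yaw 0.015 len 89.9
```

>>> {"method": "play_rows", "body": {
  "fingers": 0.5,
  "increments": [
    {"dx": -5, "dy": 0, "dz": 0, "rx": 0, "ry": 0, "rz": 0},
    {"dx": -10, "dy": 0, "dz": 0, "rx": 0, "ry": 0, "rz": 0},
    {"dx": -14, "dy": 0, "dz": 0, "rx": 0, "ry": 0, "rz": 0},
    {"dx": -18, "dy": 0, "dz": 0, "rx": 0, "ry": 0, "rz": 0},
    {"dx": -21, "dy": 0, "dz": 0, "rx": 0, "ry": 0, "rz": 0},
    {"dx": -23, "dy": 0, "dz": 0, "rx": 0, "ry": 0, "rz": 0},
    {"dx": -24, "dy": 0, "dz": 0, "rx": 0, "ry": 0, "rz": 0},
    {"dx": -24, "dy": 0, "dz": 0, "rx": 0, "ry": 0, "rz": 0}
  ]
}}

```text
t: 10.58
eef_pos: [533.1, -133.2, 231.9]
tcp_rot: [3.139, 0.004, -0.191]
ft_force: [0.1, -0.3, 0.2]
opening: 0.499
```

Run:
```python
from h import *
go(-35.4,-100,1.7)
```

```text
t 10.58 local [ -34.9 -100.1] tipz 1.9 yaw -0.001 F [ 0.1 -0.3  0.2] open 0.50
d [-0.5 -0.1  0.2] r [ 0.02  0.04 -0.01]
```

>>> {"method": "play_rows", "body": {
  "fingers": 0.5,
  "increments": [
    {"dx": 10, "dy": 0, "dz": 0, "rx": 0, "ry": 0, "rz": 0},
    {"dx": 30, "dy": 0, "dz": 0, "rx": 0, "ry": 0, "rz": 0},
    {"dx": 50, "dy": 0, "dz": -15, "rx": 0, "ry": 0, "rz": 0},
    {"dx": 75, "dy": 0, "dz": -40, "rx": 0, "ry": 0, "rz": 0},
    {"dx": 100, "dy": 0, "dz": -70, "rx": 0, "ry": 0, "rz": 0},
    {"dx": 125, "dy": 0, "dz": -100, "rx": 0, "ry": 0, "rz": 0},
    {"dx": 145, "dy": 10, "dz": -130, "rx": 0, "ry": 0, "rz": 0},
    {"dx": 160, "dy": 40, "dz": -150, "rx": 0, "ry": 0, "rz": 0}
  ]
}}

```text
t: 11.25
eef_pos: [685.7, -200.3, 384.6]
tcp_rot: [3.14, 0.001, -0.187]
ft_force: [0.2, -0.4, 0.0]
opening: 0.499
```

Run:
```python
from h import *
go(-35.4,-100,1.7)
a=viewer.read_camera("side")["image"][210:370,220:350,::-1];b=viewer.read_camera("scene")["image"][180:340,180:320,::-1]
cv2.imwrite("pics/f3.png",cv2.resize(a,None,fx=3.75,fy=3.75,interpolation=cv2.INTER_CUBIC))
cv2.imwrite("pics/f4.png",cv2.resize(b,None,fx=3.75,fy=3.75,interpolation=cv2.INTER_CUBIC))
```

```text
t 11.25 local [ 127.6 -137.2] tipz 154.6 yaw 0.003 F [ 0.2 -0.4  0. ] open 0.50
d [-162.7  -38.   153.1] r [0.02 0.01 0.03]
```

View pics/f3.png

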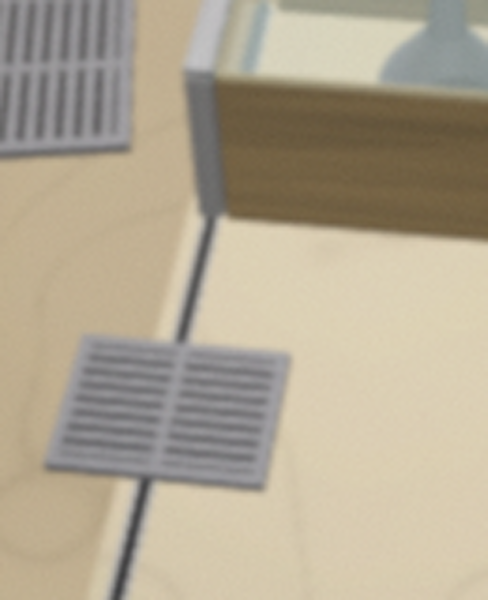

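View pics/f4.png

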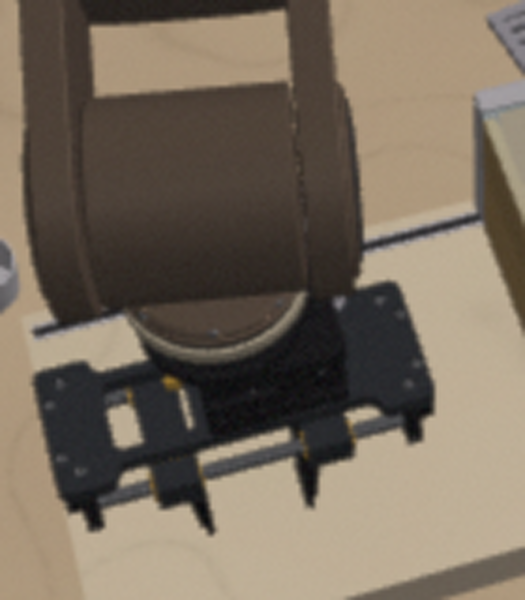

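>>> {"method": "play_rows", "body": {
  "fingers": 0.5,
  "increments": [
    {"dx": 0, "dy": 30, "dz": 0, "rx": 0, "ry": 0, "rz": 0},
    {"dx": 0, "dy": 65, "dz": -5, "rx": 0, "ry": 0, "rz": 0},
    {"dx": -10, "dy": 100, "dz": -10, "rx": 0, "ry": 0, "rz": 0},
    {"dx": -20, "dy": 135, "dz": -10, "rx": 0, "ry": 0, "rz": 0},
    {"dx": -30, "dy": 170, "dz": -10, "rx": 0, "ry": 0, "rz": 0},
    {"dx": -45, "dy": 205, "dz": -10, "rx": 0, "ry": 0, "rz": 0},
    {"dx": -60, "dy": 240, "dz": -10, "rx": 0, "ry": 0, "rz": 0},
    {"dx": -75, "dy": 275, "dz": -10, "rx": 0, "ry": 0, "rz": 0}
  ]
}}

```text
t: 12.02
eef_pos: [557.7, -462.5, 394.9]
tcp_rot: [3.138, -0.001, -0.192]
ft_force: [-0.0, -0.6, 0.2]
opening: 0.498
```

Run:
```python
from h import *
go(-35.4,-100,1.7)
a=viewer.read_camera("side")["image"];b=viewer.read_camera("scene")["image"]
cv2.imwrite("pics/g1.png",a[:,:,::-1]);cv2.imwrite("pics/g2.png",b[:,:,::-1])
a=a[295:345,225:305,::-1];b=b[200:300,200:300,::-1]
cv2.imwrite("pics/f5.png",cv2.resize(a,None,fx=8,fy=8,interpolation=cv2.INTER_CUBIC))
cv2.imwrite("pics/f6.png",cv2.resize(b,None,fx=6,fy=6,interpolation=cv2.INTER_CUBIC))
```

```text
t 12.02 local [  51.4 -418.9] tipz 164.9 yaw -0.002 F [-0.  -0.6  0.2] open 0.50
d [ -87.7 -319.2  162.1] r [ 0.03 -0.01 -0.02]
```

View pics/f5.png

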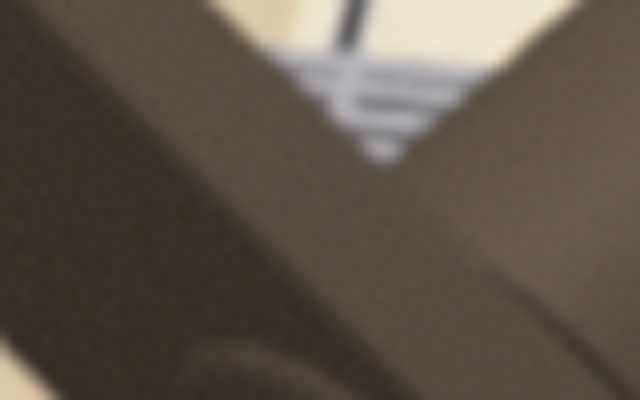

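View pics/f6.png

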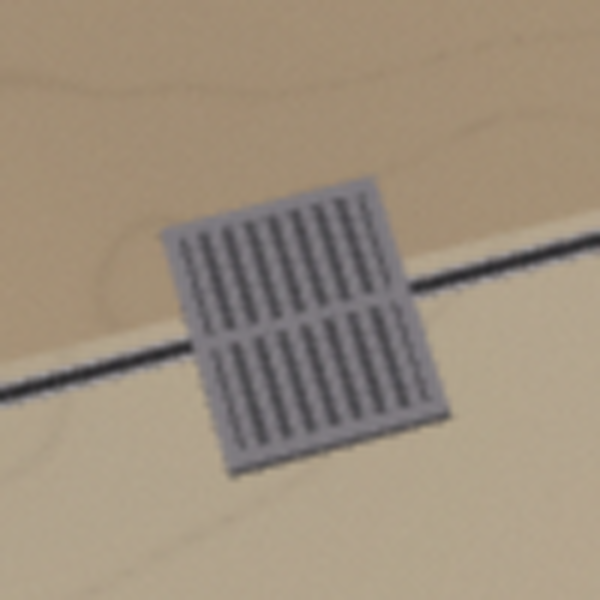

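View pics/g2.png

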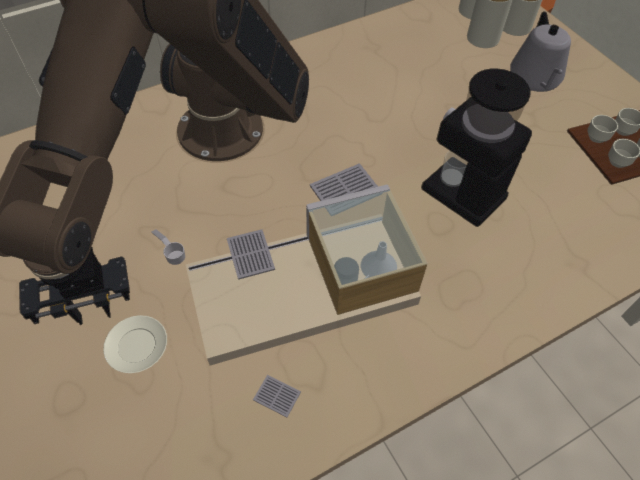

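```bash
python3 - <<'E'
from h import *
s=viewer.read_camera("scene");w=viewer.read_camera("side")
S=lambda x,y,z:loc(onz(s,200+x/6-.4,200+y/6-.4,z)); D=lambda x,y,z:loc(onz(w,220+x/3.75-.4,210+y/3.75-.4,z))
for F,L in((S,[(376,178),(165,231),(230,464),(450,411)]),(D,[(84,334),(46,465),(264,486),(289,352)])):
    q=np.array([F(*k,46) for k in L]); print(q.round(1),"mid",(q[0]+q[1])/2,"c",q.mean(0))
    for a,b in((0,1),(3,2)): e=q[a]-q[b];print("yaw end",np.arctan2(-e[0],e[1]))
    for a,b in((2,1),(3,0)): e=q[a]-q[b];print("yaw side",np.arctan2(e[1],e[0]))
print("slot S",S(0,395,40),S(190,348,40),S(410,287,40),S(598,240,40))
print("slot D",D(212,218,40),D(182,340,40),D(145,480,40),D(118,598,40))
r=grille(s,(215,220,285,285));print(r[0][:2],loc(r[0][0]),r[0][2],np.array([loc(p) for p in r[1]]))
E
python3 - <<'E'
import cv2
a=cv2.imread("pics/g2.png")[180:260,285:385];b=cv2.imread("pics/g1.png")[190:290,250:350]
cv2.imwrite("pics/h1.png",cv2.resize(a,None,fx=7,fy=7,interpolation=cv2.INTER_CUBIC))
E
```

```text
[[-164.8  -50.9]
 [-165.  -139.5]
 [ -49.3 -140. ]
 [ -46.7  -52. ]] mid [-164.92426851  -95.18167287] c [-106.47837233  -95.57020034]
yaw end -0.0027585884190023356
yaw end -0.02928465566058578
yaw side -0.003961385667056895
yaw side -0.009280530691028408
[[-164.8  -50.8]
 [-164.3 -140.9]
 [ -45.9 -140.6]
 [ -46.7  -50.1]] mid [-164.55218728  -95.84326291] c [-105.43593309  -95.60204798]
yaw end 0.00564538437137062
yaw end 0.008603762763904352
yaw side 0.002829739127102689
yaw side 0.005333750969270074
slot S [-111.66252276 -219.05155469] [-110.53416459 -142.42426793] [-112.29851965  -50.95260588] [-111.39831495   28.35956717]
slot D [-110.13024371   50.87854801] [-109.84641485  -43.93655271] [-110.93076334 -140.15227468] [-109.62527866 -212.11341821]
((465.1068420410156, -116.95721435546875), (141.44967651367188, 145.31935119628906)) [-104.74254237  -97.08591038] 41.57600784301758 [[-205.44969879 -108.89686404]
 [ -90.21847918 -197.43769843]
 [  -4.03538596  -85.27495673]
 [-119.26660557    3.26587767]]
```

View pics/h1.png

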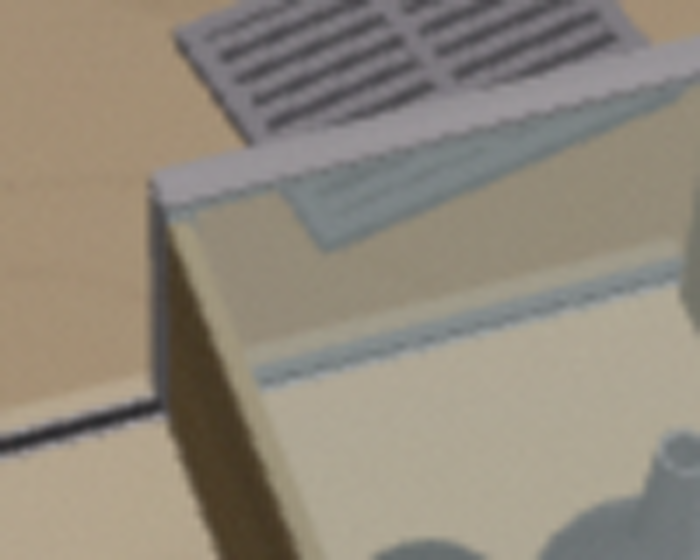

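Overhang measures 39.6 to 39.9 mm and yaw is within about 0.01 rad. The door pull's outer face is at y ≈ +50.9 mm, against +50 when shut. The arm is clear, so I'll hand in.

```bash
python3 -c "
from cell import env
print(env.job_done(), env.state()['t'])"
```

```text
the job is handed in; nothing more can be done
the job is handed in; nothing more can be done
```

I shut the door first, then slid the grille out to the front edge, and handed the job in at about 12 s.

- **Door:** I pushed it with the closed fingertips until the force rose to about 20 N at the stop. Afterwards the pull's outer face measured y ≈ +50.9 mm, against +50 mm when shut, and it looked flush with the caddy wall.
- **Grille:** I pushed it from behind with two fingertips near the deck. The overhang measured 39.9 mm in the scene view and 39.6 mm in the side view.
- **Squareness:** Most edges gave within about 0.01 rad of square. The grille's rear edge in the scene view read −0.03 rad, which disagrees with the rest. I put that down to the darker vertical side blurring the corner there.
- **Other checks:** One automatic colour-outline check on the final picture failed because it merged the grille with its surroundings, so I relied on corner readings instead. In the last scene picture the other items look unmoved, and the arm was touching nothing.

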